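Take the remote from the caddy and aim it at the stereo

TASK

Fold the caddy's carry handle back, away from the remotes, until it snaps home in its end detent; then draw the black remote control out of its pocket and hold it up, buttons upward, with its nose pointing straight at the red receiver dome on the stereo and its middle at least 20 cm above the table. Finish holding it still there in the gripper, touching nothing else with it and with the handle still folded home; leave the white remote in its pocket and everything else on the table where it stands.

Things in the scene. Friction and masses are not known exactly. Their poses are not given: they have to be found in the camera images.
- caddy: Wooden remote caddy, fixed; base 150 x 200 x 12 mm, origin under its centre, z up, y along its width, x to its back (away from the robot). Two pockets, centred at y +-50 mm, lean back: axis 25 deg (0.436 rad) from vertical towards +x. Pocket inside 49 x 24 mm, 70 mm deep; rims 89 to 98 mm above the table. Nothing stands above the block between the pockets
- handle (a joint): Carry handle's angle (rad). At 0 it stands over the remotes, leaning back 25 deg, barring their way out; it starts at 0 to 0.2. It grows as the bar is folded back (caddy +x) and down; 1.0 is the end stop, handle nearly level behind the caddy. Stiff hinge, 1 to 2 N at the bar: stays where left, but beyond about 0.88 pulls itself into the detent. Home above 0.92
- handle_bar (a point): Middle of the handle's cross bar: round black rubber grip 16 mm thick, 150 mm long, along the caddy's y, over the 56 mm gap between the remotes. Swings at 135 mm radius about handle_hinge. Handle up: 200 mm above the table, 31 mm beyond the remotes' ends; home: about 97 mm above the table
- handle_hinge (a point): Centre of the handle's hinge axis, which runs along the caddy's y, 78 mm above the table, mid-width. The handle's two steel arms (10 mm thick) are 108 mm either side of it
- remote: Black remote control, 160 (x) x 44 (y) x 20 (z) mm, 0.08 to 0.15 kg. Origin at its centre; x along its length to its nose (end with the amber window), z out of the button side. Stands nose up in either pocket, leaning back, buttons to the robot, the upper 90 mm clear of the pocket; slides out along its own x, clear after 75 mm. Pinch it across its 44 mm width, 28 mm free each side
- other_remote: The white remote control, same size and axes, in the other pocket. To be left there
- receiver (a point): Tip of the red receiver dome (28 mm across), 157 mm above the table, on top of the stereo, 25 mm behind the middle of its front edge
- stereo: Compact black stereo, 200 (x) x 240 (y) x 135 mm without the dome, fixed at the far side of the table, front (-x) roughly to the robot; origin on the table straight below the dome, 25 mm behind the middle of the front. A dark speaker, 160 x 140 x 220 mm, stands at each side of it, centred 250 mm to the side and 125 mm behind the dome
- tumbler: clear drinking glass, 68 mm across, 110 mm tall; origin at its underside. To be left alone
- mug: blue mug, 80 mm across, 90 mm tall; origin at its underside. To be left alone
- juice: yellow juice bottle, 70 mm across, 200 mm tall; origin at its underside. To be left alone
- case: blue spectacle case, 155 x 60 x 35 mm, lying; origin at its underside. To be left alone
- swatter: blue plastic fly swatter, 360 mm long, lying flat; origin at its underside. To be left alone
- candle: lidded amber candle jar, 70 mm across, 80 mm tall; origin at its underside. To be left alone
Mind the look-alikes: they are no part of the job. What is shaped like the remote but green is not meant.

How it is judged:
On the way, in this order (a step that is already met when the one before it is completed fails the run):
1. the carry handle is folded back home in its end detent (value of joint handle above 0.92 rad), for 0.3 s.
2. the black remote is drawn up out of its pocket, with the handle still home (height (world z) of remote above 0.175 m and contact force between remote and the fingers above 0.5 N and contact force between remote and caddy below 0.3 N and value of joint handle above 0.92 rad), for 0.2 s.
At the end, for the whole second after the job is handed in: Handle above 0.92 rad. Black remote still in the fingers, middle over 19 cm up, buttons within 0.5 rad of up, its axis passing the dome ahead within 90 mm sideways, 110 mm vertically, touching neither caddy nor stereo; white remote moved under 30 mm (value of joint handle above 0.92 rad and height (world z) of remote above 0.19 m and angle between remote's own z axis and vertical below 0.5 rad and x of receiver in the frame of remote above 0.15 m and y of receiver in the frame of remote between -0.09 and 0.09 m and z of receiver in the frame of remote between -0.11 and 0.11 m and contact force between remote and the fingers above 0.5 N and contact force between remote and caddy below 0.3 N and contact force between remote and stereo below 0.3 N and linear speed of remote below 0.03 m/s and angular speed of remote below 0.15 rad/s and distance of other_remote from where it was at the start of the episode below 0.03 m); the arm keeps its last pose, push and grip.
It fails at once if the white remote is pulled about (moved 30 mm) (distance of other_remote from where it was at the start of the episode above 0.03 m).
It fails at once if a bystander is disturbed (moved 30 mm) (distance of any of tumbler, mug, juice, case, swatter, candle from where it was at the start of the episode above 0.03 m).
It fails at once if the remote is drawn out while the handle is still in the way (height (world z) of remote above 0.175 m and not (value of joint handle above 0.8 rad)).
It also fails if it takes over 48 s, if anything falls off the work surface, if the arm or the gripper's body presses on something with over 40 N, if the wrist force passes 120 N, or if a joint passes its speed limit or range.

ROBOT

A 6-joint arm with a two-finger parallel gripper is mounted at the origin on the work surface. World frame = base frame: x ahead of the robot, y to its left, z up, the work surface at z = 0. Lengths are in m, angles in rad, forces in N, time in s.
With the tool pointing down it reaches from about 0.225 to 0.875 m from the base axis. Payload 3.4 kg.
Tool frame: the origin (TCP) lies on the mounting face of the last link; the fingertips stand 173 mm ahead of it and the grasp point (between the pads) lies 155 mm ahead of it; z points along the fingers, y is the line along which they close (so a half turn about z gives the same grasp; the last joint's range is limited). The gripper opens to 85 mm and grips with 20 to 120 N. Pads are 22 mm wide; open, the fingers measure 114 mm over their backs; the gripper's body (76 mm by 85 mm) begins 54 mm behind the grasp point. The pads swing forward as they close: fully open they stand 13 mm farther back than shut.
Start: joints at [-1.359, 0.276, 1.505, -0, 1.361, -0.121], TCP at [0.188, -0.543, 0.405] pointing down, gripper open.
Joint ranges: [-2.89, 2.89], [-0.75, 2.08], [0.22, 2.7], [-1.18, 4.32], [0.11, 2.71], [-2.7, 2.7]. Speed limits (rad/s): [2.57, 2.57, 3.14, 3.14, 3.14, 3.14].

INTERFACE

Orientations are given as a rotation vector (axis times angle).
In Python, from cell import arm gives the robot as it stands. The module is installed in compiled form; this text tells all that it offers.
- The arm moves only by the shell command python3 -m pendant 'ROWS' [FORCE]. ROWS is JSON, a list of rows, each a list of 7 numbers: the shift along the world's x, y, z in cm, then the turn, a rotation vector about the world's x, y, z in degrees, then the closure, from -1 (fully open) to 1 (shut). A call has 1 to 20 rows; each row shifts and turns the commanded pose from where the row before left it; what a row does not reach is not made up. A row lasts 1/8 s, in which the tool goes at most 62.5 mm and 10.7 degrees, less where a joint would pass 70% of its speed; a pose out of reach is approached as far as the arm can. A call is refused whole if a number of a shift passes 6.25 or a number of a turn 10.7, either way. A call with a gripper value outside its range is refused whole. The fingers move at their own pace and stop on an object; FORCE is the grip in N (left out, the last holds). Time passes only in rows, so rows that do not move let the fingers close. It gives the time, the measured TCP pose, the force, the opening and the grip force at its end, in the units of the state.
- arm.sense(): the state, without advancing time (a new reading comes with each control period).
- arm.read_camera(name): name is "scene" or "top" or "wrist"; returns a dict with "image" (384x512x3 uint8, red, green, blue), "fx", "fy", "cx", "cy" (pixels), "distortion" ([k1, k2, p1, p2, k3] as OpenCV has them; the pictures are not rectified), "T" (4x4, takes a point from camera to world coordinates); the wrist camera has in their place "mount" (4x4, takes a point from camera to tool coordinates, whose origin is the TCP and whose axes are the flange's). Camera axes: x right, y down, z forward; pixel columns grow to the right and rows downward; lengths in m; the calibration is good to about 2 mm. A picture is of the moment at which its call begins: read the wrist's pose just before it. There is no depth.
- arm.close_job(): hands the job in; it is judged then, once.
The state is a dict: "clock": time; "joints": joint angles; "qvel": joint speeds; "effort": joint torques, N m; "tcp_pos": TCP position; "eef_rot": TCP orientation; "contact_force": force on the tool from outside, world axes, zero at the start; "torque": the same for the moment, N m; "grip_width": finger opening in m; "grip_force": force on a finger pad.
Only numpy, scipy, OpenCV 4.12 (cv2) and the standard library are available. Lean on these libraries where they do the work, as an engineer would, in place of code of your own. Each camera call takes 0.05 s, during which the arm holds its last target. There are 200 camera calls.

## Working session

There is one attempt and no reset: what is moved stays moved. The work goes in short steps, Python scripts to look and compute and a shell command to move; the robot and the scene stay as the last step left them, time stands still between calls to the robot, and variables do not carry over. Pictures are saved under pics/ and viewed, at most 10 in all, crops included, and the job is handed in when it is done.

```bash
mkdir -p pics; cat > h.py <<'E'
from cell import arm
import numpy as np, cv2
from scipy.spatial.transform import Rotation as R
def cam(n):
    s=arm.sense(); c=arm.read_camera(n)
    K=np.array([[c['fx'],0,c['cx']],[0,c['fy'],c['cy']],[0,0,1]]);d=np.array(c['distortion'],float)
    if 'T' in c: T=np.array(c['T'])
    else:
        W=np.eye(4);W[:3,:3]=R.from_rotvec(s['eef_rot']).as_matrix();W[:3,3]=s['tcp_pos'];T=W@np.array(c['mount'])
    return c['image'],K,d,T
def ray(px,K,d,T):
    u=cv2.undistortPoints(np.array([[px]],float),K,d)[0,0]
    v=T[:3,:3]@np.array([u[0],u[1],1]);return T[:3,3],v/np.linalg.norm(v)
def atz(px,z,C):
    o,v=ray(px,*C);return o+v*(z-o[2])/v[2]
def tri(p1,C1,p2,C2):
    o1,v1=ray(p1,*C1);o2,v2=ray(p2,*C2)
    t=np.linalg.lstsq(np.c_[v1,-v2],o2-o1,rcond=None)[0]
    a=o1+v1*t[0];b=o2+v2*t[1];return (a+b)/2,np.linalg.norm(a-b)
def proj(P,C):
    K,d,T=C;Ti=np.linalg.inv(T);P=np.atleast_2d(P)
    return cv2.projectPoints(P,cv2.Rodrigues(Ti[:3,:3])[0],Ti[:3,3],K,d)[0][:,0]
E
python3 - <<'E'
from h import *
import pickle
for n in('scene','top'):
    im,*C=cam(n);pickle.dump(C,open(n+'.pkl','wb'));cv2.imwrite(f'pics/{n}0.png',cv2.resize(im[...,::-1],(800,600)));cv2.imwrite(n+'.png',im[...,::-1])
    print(n,C[2].round(3).tolist())
print(arm.sense())
E
```

```text
scene [[0.815, 0.33, -0.477, 1.268], [0.58, -0.467, 0.668, -1.128], [-0.002, -0.82, -0.572, 1.07], [0.0, 0.0, 0.0, 1.0]]
top [[0.002, -0.993, 0.119, 0.338], [-1.0, -0.001, 0.008, -0.026], [-0.008, -0.119, -0.993, 1.479], [0.0, 0.0, 0.0, 1.0]]
{'clock': 0.1, 'joints': array([-1.35898545e+00,  2.76479879e-01,  1.50601198e+00,  3.66257035e-06,
        1.36068301e+00, -1.20997661e-01]), 'qvel': array([ 0.00132867, -0.00247005, -0.00239676,  0.00037595, -0.00064191,
        0.00150383]), 'effort': array([ 1.52778270e-03, -4.17701769e+01, -2.46404529e+01, -3.60620579e-04,
        5.79013358e-03,  7.51705642e-06]), 'tcp_pos': array([ 0.18780641, -0.54325376,  0.4039534 ]), 'eef_rot': array([-3.09663827e+00, -5.20102106e-01,  1.07137831e-04]), 'contact_force': array([ 0.09339669, -0.08379761,  0.28621351]), 'torque': array([-0.00650817,  0.00965921, -0.04405145]), 'grip_force': 0.0, 'grip_width': 0.08579986498216047}
```

View pics/scene0.png

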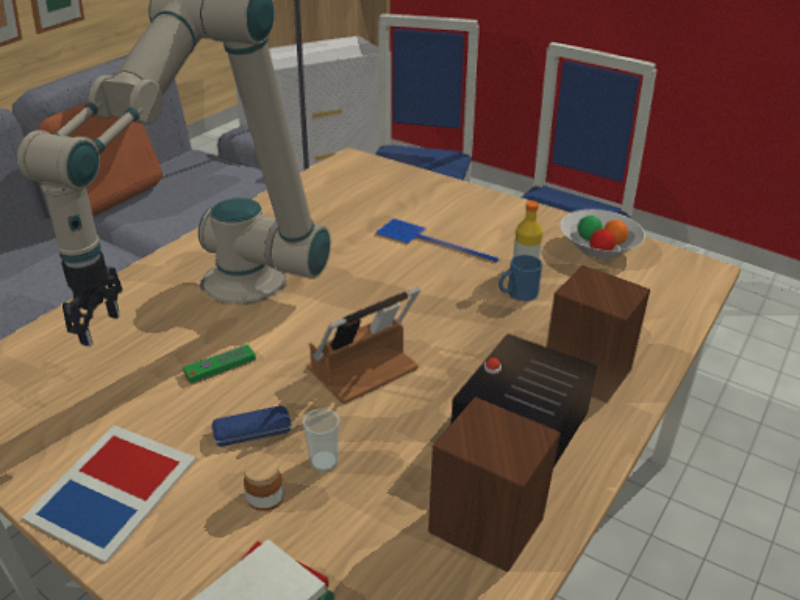

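View pics/top0.png

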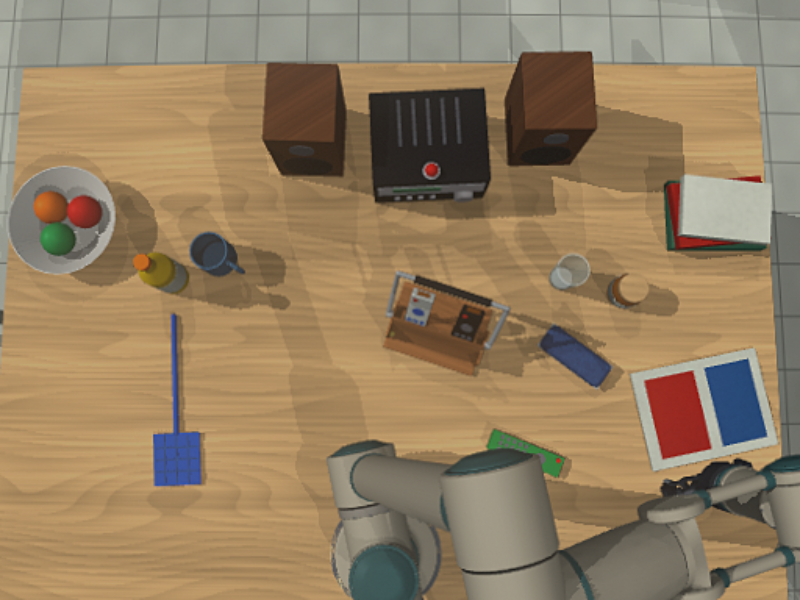

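Candidates for the black remote (top view, 800x600): black remote (467,322), white remote (420,307), and the green look-alike on the table (527,453). In the scene view they are at (343,333), (383,318) and (220,362). The black one in the caddy's right (-y) pocket fits the description. I'll check it in a close crop.

```bash
python3 - <<'E'
import cv2,numpy as np
t=cv2.imread('top.png');s=cv2.imread('scene.png')
a=cv2.resize(t[160:250,235:335],None,fx=4,fy=4,interpolation=cv2.INTER_CUBIC)
b=cv2.resize(s[180:260,190:275],None,fx=4.5,fy=4.5,interpolation=cv2.INTER_CUBIC)
H=np.zeros((362,800,3),np.uint8);H[:360,:400]=a;H[:360,410:792]=b[:,:382]
cv2.imwrite('pics/crop1.png',H)
E
```

```text
(no output)
```

View pics/crop1.png

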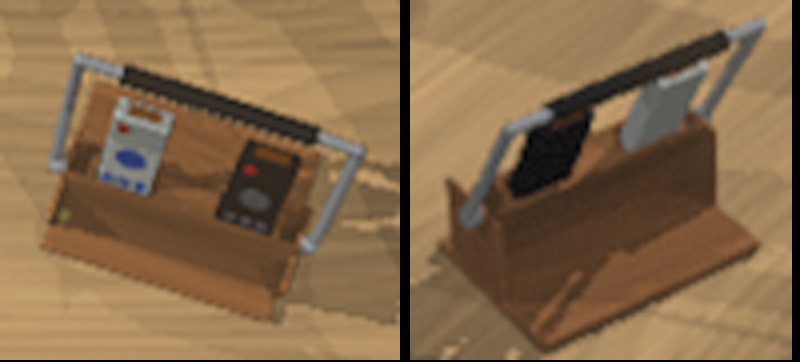

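```bash
cat > fit.py <<'E'
from h import *
import pickle
from scipy.optimize import least_squares
Ct=pickle.load(open('top.pkl','rb'));Cs=pickle.load(open('scene.pkl','rb'))
t=lambda u,v:(235-.375+u/4,160-.375+v/4)
s=lambda u,v:(190-.39+(u-410)/4.5,180-.39+v/4.5)
def model(p):
    x,y,w,th,h=p;a=th+.436
    b=lambda yy,r=.135:[h+r*np.sin(a),yy,.078+r*np.cos(a)]
    L=[([-.075,.1,.006],Ct,t(40,248)),([-.075,-.1,.006],Ct,t(277,320)),
       ([.075,-.1,.006],Cs,s(545,350)),([.075,.1,.006],Cs,s(757,240)),([-.075,-.1,.006],Cs,s(440,245)),
       (b(.075),Ct,t(122,73)),(b(-.075),Ct,t(318,134)),(b(.075),Cs,s(730,38)),(b(-.075),Cs,s(550,104)),
       (b(.108),Ct,t(80,60)),(b(-.108),Ct,t(360,149)),(b(.108,0),Ct,t(58,163)),(b(-.108,0),Ct,t(310,246)),(b(-.108,0),Cs,s(471,216))]
    c,sn=np.cos(w),np.sin(w);M=np.array([[c,-sn,0],[sn,c,0],[0,0,1]])
    return np.array([proj(M@np.array(P)+[x,y,0],C)[0]-q for P,C,q in L])
r=least_squares(lambda p:model(p).ravel(),[.5,-.1,-.3,.1,0],loss='soft_l1')
print(r.x.round(4),np.degrees(r.x[2]));print(model(r.x).round(1).tolist())
x,y,w,th,h=r.x
c,sn=np.cos(w),np.sin(w);M=np.array([[c,-sn,0],[sn,c,0],[0,0,1]])
f=lambda P:M@np.array(P)+[x,y,0]
for a in(th,.5,.9,1):print('bar',round(a,2),f([h+.135*np.sin(a+.436),0,.078+.135*np.cos(a+.436)]).round(4))
rec=(431.5*.64-.2,170*.64-.2);D=(493*.64-.2,363*.64-.2)
print('dome',tri(rec,Ct,D,Cs),atz(rec,.157,Ct))
# remote nose-end centres
print('black nose top', atz(t(275,150),.165,Ct),'base',atz(t(245,220),.095,Ct))
E
python3 fit.py
```

```text
[ 0.4726 -0.1122 -0.3085  0.0632 -0.0088] -17.67348618277109
[[-0.2, 0.2], [-2.3, 0.5], [-0.1, 0.8], [0.8, 1.7], [-1.1, 0.6], [-0.4, 0.1], [-0.6, 0.3], [-1.7, 0.8], [-0.3, 2.7], [-0.6, 0.0], [-0.3, -0.1], [-1.2, -0.4], [0.4, -0.6], [-0.9, 1.3]]
bar 0.06 [ 0.5257 -0.1292  0.1965]
bar 0.5 [ 0.5677 -0.1425  0.1581]
bar 0.9 [ 0.5892 -0.1494  0.1094]
bar 1 [ 0.5916 -0.1501  0.0961]
dome (array([ 0.77757063, -0.0934993 ,  0.14797803]), np.float64(0.0037532903748189834)) [ 0.77298643 -0.09408882  0.157     ]
black nose top [ 0.49567714 -0.17431462  0.165     ] base [ 0.44863045 -0.15794457  0.095     ]
```

The crop confirms the dark remote with the amber nose is in the caddy's right-hand (-y) pocket and the white one is in the left. The pose fit is consistent. Next I move over the handle bar with the tool y axis along the caddy x axis.

```bash
python3 -m pendant '[[2.8,3.45,0.3,0,0,4.44,-1],[2.8,3.45,0.3,0,0,4.44,-1],[2.8,3.45,0.3,0,0,4.44,-1],[2.8,3.45,0.3,0,0,4.44,-1],[2.8,3.45,0.3,0,0,4.44,-1],[2.8,3.45,0.3,0,0,4.44,-0.3],[2.8,3.45,0.3,0,0,4.44,-0.3],[2.8,3.45,0.3,0,0,4.44,-0.3],[2.8,3.45,0.3,0,0,4.44,-0.3],[2.8,3.45,0.3,0,0,4.44,-0.3],[2.8,3.45,0,0,0,4.44,-0.3],[3.0,3.45,0,0,0,4.44,-0.3],[0,0,0,0,0,0,-0.3],[0,0,0,0,0,0,-0.3]]'; python3 - <<'E'
from h import *
print(arm.sense()['joints'])
im,*C=cam('wrist')
q=proj(np.array([[.5257,-.1292,.1965],[.5257+.304*.075,-.1292+.953*.075,.1965],[.5257-.304*.075,-.1292-.953*.075,.1965]]),C);print(q)
im=im[...,::-1].copy()
for a in q: cv2.circle(im,tuple(int(v) for v in a),3,(0,255,0),1)
cv2.imwrite('pics/w1.png',im)
E
```

```text
clock: 1.85
tcp_pos: [0.5255, -0.1296, 0.4342]
eef_rot: [-2.535, -1.854, 0.002]
contact_force: [-0.5, 0.2, -0.9]
grip_width: 0.0556
grip_force: 0.0
[-3.69966159e-01  2.09875893e-01  1.52250809e+00 -8.23380040e-04
  1.41054275e+00 -6.18540614e-02]
[[261.01352269 201.98946768]
 [261.1174925  106.05552292]
 [260.92788686 280.67508975]]
```

View pics/w1.png

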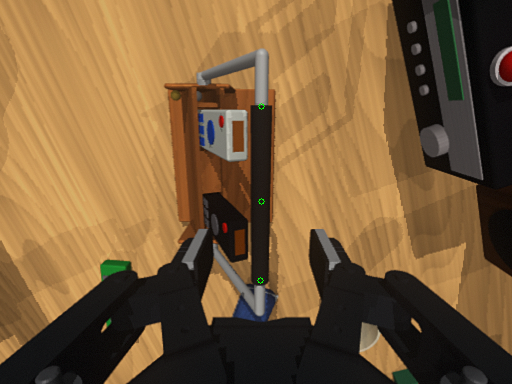

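The bar is at pixels (261,106)-(261,281), right where it was predicted, and the fingers straddle it. I descend and pinch.

```bash
python3 -m pendant '[[0,0,-2.5,0,0,0,-0.3],[0,0,-2.5,0,0,0,-0.3],[0,0,-2.8,0,0,0,-0.3],[0,0,0,0,0,0,1],[0,0,0,0,0,0,1],[0,0,0,0,0,0,1],[0,0,0,0,0,0,1],[0,0,0,0,0,0,1]]' 25; python3 -c "
from h import *
print(arm.sense()['joints'].round(3))
import numpy as np
b=lambda a:np.array([.135*np.sin(a+.436),.135*np.cos(a+.436)])
A=np.linspace(.06,1.03,13);P=np.array([b(a) for a in A])
for i in range(12):
  d=P[i+1]-P[i];print((100*np.array([d[0]*.953,-d[0]*.304,d[1]])).round(2))
"
```

```text
clock: 2.9
tcp_pos: [0.5262, -0.13, 0.3578]
eef_rot: [2.533, 1.853, 0.001]
contact_force: [-0.0, -2.5, 3.4]
grip_width: 0.0147
grip_force: 25.5
[-3.700e-01  2.570e-01  1.653e+00 -1.000e-03  1.229e+00 -6.200e-02]
[ 0.89 -0.29 -0.56]
[ 0.85 -0.27 -0.63]
[ 0.8  -0.25 -0.7 ]
[ 0.74 -0.24 -0.77]
[ 0.68 -0.22 -0.83]
[ 0.61 -0.2  -0.88]
[ 0.54 -0.17 -0.93]
[ 0.47 -0.15 -0.97]
[ 0.39 -0.13 -1.01]
[ 0.31 -0.1  -1.04]
[ 0.23 -0.07 -1.06]
[ 0.15 -0.05 -1.08]
```

Gripped. I carry the bar along its arc.

```bash
python3 -m pendant '[[0.89,-0.29,-0.56,0,0,0,1],[0.85,-0.27,-0.63,0,0,0,1],[0.8,-0.25,-0.7,0,0,0,1],[0.74,-0.24,-0.77,0,0,0,1],[0.68,-0.22,-0.83,0,0,0,1],[0.61,-0.2,-0.88,0,0,0,1],[0.54,-0.17,-0.93,0,0,0,1],[0.47,-0.15,-0.97,0,0,0,1]]'; python3 -m pendant '[[0.39,-0.13,-1.01,0,0,0,1],[0.31,-0.1,-1.04,0,0,0,1],[0.23,-0.07,-1.06,0,0,0,1],[0.1,-0.03,-0.9,0,0,0,1],[0,0,0,0,0,0,1]]'
```

```text
clock: 3.9
tcp_pos: [0.5813, -0.1475, 0.2925]
eef_rot: [-2.534, -1.853, 0.004]
contact_force: [-4.7, -3.3, 2.1]
grip_width: 0.0151
grip_force: 25.9
clock: 4.53
tcp_pos: [0.5907, -0.15, 0.2561]
eef_rot: [-2.533, -1.852, 0.003]
contact_force: [-11.4, -0.3, 21.3]
grip_width: 0.0149
grip_force: 28.6
```

```bash
python3 -m pendant '[[0,0,0.3,0,0,0,-0.3],[0,0,0,0,0,0,-0.3],[0,0,0,0,0,0,-0.3],[0,0,0,0,0,0,-0.3],[0,0,4,0,0,0,-0.3],[0,0,5,0,0,0,-0.3],[0,0,5,0,0,0,-0.3],[-2,0,4,0,0,0,-0.3],[-4,0,2,0,0,0,-0.3],[-4,0,0,0,0,0,-1],[-4,0,0,0,0,0,-1],[0,0,0,0,0,0,-1]]'; python3 - <<'E'
from h import *
im,*C=cam('wrist');s=cam('scene')[0]
H=np.zeros((384,800,3),np.uint8);H[:,:460]=im[:,:460];H[:300,470:800]=cv2.resize(s[170:260,185:284],(330,300),interpolation=cv2.INTER_CUBIC)
cv2.imwrite('pics/w2.png',H[...,::-1]);print(C[2].round(3).tolist(),arm.sense()['joints'].round(3))
import pickle;pickle.dump((im,C),open('w2.pkl','wb'))
E
```

```text
clock: 6.02
tcp_pos: [0.4496, -0.1502, 0.4572]
eef_rot: [-2.537, -1.853, 0.0]
contact_force: [0.1, 0.4, 1.2]
grip_width: 0.0857
grip_force: 0.0
[[0.953, -0.291, -0.088, 0.472], [-0.304, -0.913, -0.273, -0.081], [-0.001, 0.287, -0.958, 0.426], [0.0, 0.0, 0.0, 1.0]] [-0.468  0.098  1.605  0.     1.437 -0.16 ]
```

View pics/w2.png

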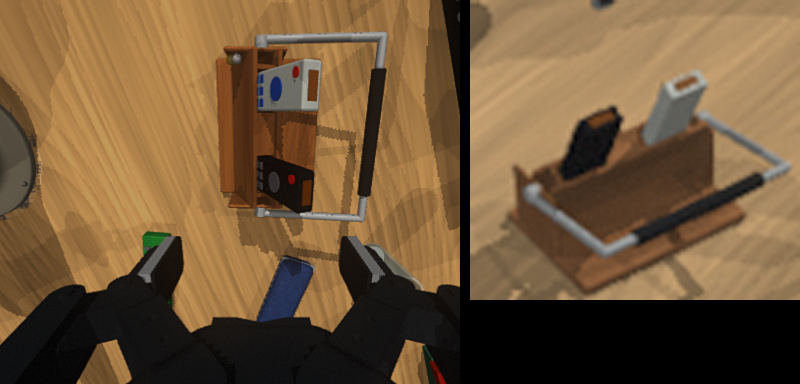

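```bash
python3 - <<'E'
from h import *
import pickle
im,C=pickle.load(open('w2.pkl','rb'))
w=-.3085;c,sn=np.cos(w),np.sin(w);M=np.array([[c,-sn,0],[sn,c,0],[0,0,1]])
f=lambda P:M@np.array(P)+[.4726,-.1122,0]
h=-.0088
# remote nose corners
ax=np.array([np.sin(.436),0,np.cos(.436)]);az=np.array([-np.cos(.436),0,np.sin(.436)]);ay=np.array([0,1,0])
n=np.array([h,-.05,.078])+.104*ax
for l,P in [('nose',n),('++',n+.022*ay+.01*az),('+-',n+.022*ay-.01*az),('-+',n-.022*ay+.01*az),('--',n-.022*ay-.01*az)]+[(f'bar{a}',[h+.135*np.sin(a+.436),0,.078+.135*np.cos(a+.436)]) for a in(.85,.92,1)]:
    print(l,f(P).round(4),proj(f(P),C)[0].round(1))
I=cv2.resize(im[20:240,210:400],None,fx=3,fy=2.7,interpolation=cv2.INTER_CUBIC)
I=cv2.resize(im[130:230,230:330],(600,600),interpolation=cv2.INTER_CUBIC)
cv2.imwrite('pics/crop2.png',I[...,::-1])
# kinematics fit
from scipy.optimize import least_squares
D=[(.276479,1.506012,.18781,-.54325,.40395),(.209876,1.522508,.5255,-.1296,.4342),(.257,1.653,.5262,-.13,.3578),(.098,1.605,.4496,-.1502,.4572)]
def e(p):
    o=[]
    for a,b,x,y,z in D:
        r=np.sqrt(x*x+y*y-.0697**2);o+=[p[0]+p[1]*np.sin(a)+p[2]*np.sin(a+b)-r,p[3]+p[1]*np.cos(a)+p[2]*np.cos(a+b)-z]
    return np.array(o)
r=least_squares(e,[0,.45,.4,.2]);print(r.x.round(3),abs(e(r.x)).max())
E
```

```text
nose [ 0.4909 -0.1705  0.1723] [306.4 193.4]
++ [ 0.4889 -0.1468  0.1765] [298.7 172.8]
+- [ 0.5062 -0.1523  0.168 ] [315.9 170.9]
-+ [ 0.4756 -0.1887  0.1765] [297.  215.6]
-- [ 0.4928 -0.1942  0.168 ] [313.4 212.5]
bar0.85 [ 0.5877 -0.1489  0.1159] [375.  137.2]
bar0.92 [ 0.5899 -0.1496  0.1068] [373.8 136.5]
bar1 [ 0.5917 -0.1501  0.0961] [371.8 135.7]
[-0.003  0.596  0.418 -0.08 ] 0.0049442258065364175
```

View pics/crop2.png

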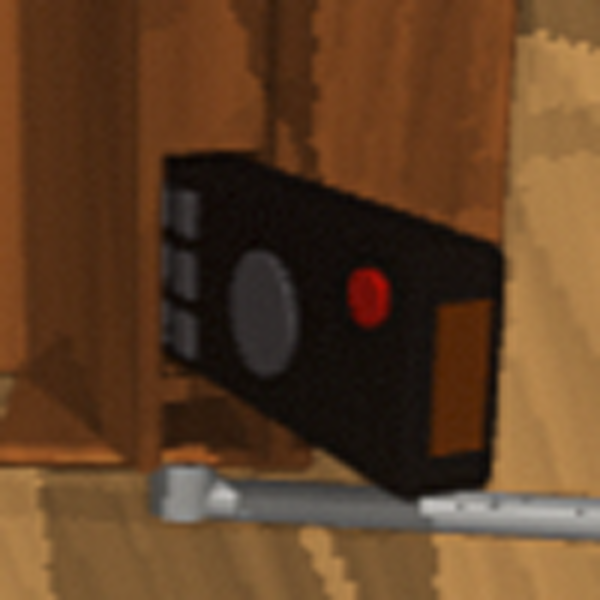

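Handle is home (bar pixel fits angle about 1.0). The black remote lies within 2 mm of the model. I move to the pre-grasp, tool tilted 35° forward.

```bash
python3 -m pendant '[[-2.05,0.55,-2.57,-2.13,-6.67,0,-1],[-2.05,0.55,-2.57,-2.13,-6.67,0,-1],[-2.05,0.55,-2.57,-2.13,-6.67,0,-1],[-2.05,0.55,-2.57,-2.13,-6.67,0,-1],[-2.05,0.55,-2.57,-2.13,-6.67,0,-1],[0,0,0,0,0,0,-1],[0,0,0,0,0,0,-1]]' 70; cat > chk.py <<'E'
from h import *
s=arm.sense();m=R.from_rotvec(s['eef_rot']).as_matrix()
print('j',s['joints'].round(3),'y',m[:,1].round(3),'z',m[:,2].round(3),'grasp',(s['tcp_pos']+.155*m[:,2]).round(4))
E
python3 chk.py; python3 - <<'E'
from h import *
im,*C=cam('wrist')
G=np.array([.391,-.1365,.263])+.155*np.array([.5466,-.1744,-.8192]);q=proj(G,C)[0];print(G,q)
im=im[...,::-1].copy();cv2.circle(im,tuple(int(v) for v in q),4,(0,255,0),1);cv2.imwrite('pics/w3.png',im)
E
```

```text
clock: 7.0
tcp_pos: [0.3517, -0.1246, 0.3304]
eef_rot: [2.101, 1.537, 0.485]
contact_force: [0.1, 0.5, 0.6]
grip_width: 0.0855
grip_force: 0.0
j [-0.62  -0.111  2.246  0.415  0.45  -0.636] y [ 0.779 -0.247  0.576] z [ 0.548 -0.176 -0.817] grasp [ 0.4368 -0.1519  0.2037]
[ 0.475723 -0.163532  0.136024] [253.58855324 203.27864518]
```

View pics/w3.png

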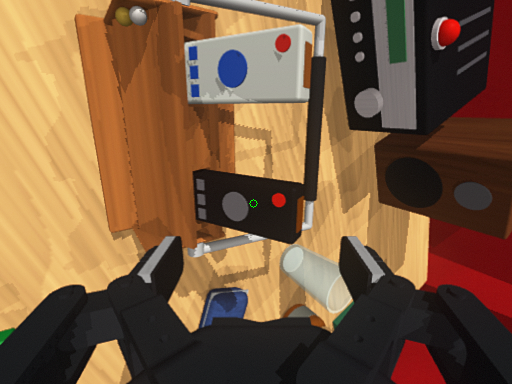

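I overlooked that the pinch must be across the remote's width, so the tool needs 90° about its own axis. The remote's midline (253,204) matches the projected grasp point.

```bash
python3 -m pendant '[[0,0,0,5.48,-1.76,-8.17,-1],[0,0,0,5.48,-1.76,-8.17,-1],[0,0,0,5.48,-1.76,-8.17,-1],[0,0,0,5.48,-1.76,-8.17,-1],[0,0,0,5.48,-1.76,-8.17,-1],[0,0,0,5.48,-1.76,-8.17,-1],[0,0,0,5.48,-1.76,-8.17,-1],[0,0,0,5.48,-1.76,-8.17,-1],[0,0,0,5.48,-1.76,-8.17,-1],[0,0,0,0,0,0,-1]]'; python3 chk.py
```

```text
clock: 8.3
tcp_pos: [0.3516, -0.1243, 0.3303]
eef_rot: [2.873, -0.439, 0.916]
contact_force: [-0.5, -0.2, 0.2]
grip_width: 0.0852
grip_force: 0.0
j [-0.621 -0.112  2.248  0.427  0.447  0.918] y [-0.299 -0.954  0.002] z [ 0.552 -0.175 -0.815] grasp [ 0.4372 -0.1514  0.204 ]
```

```bash
python3 -m pendant '[[1.3,-0.4,-2.25,0,0,0,-1],[1.3,-0.4,-2.25,0,0,0,-1],[1.25,-0.4,-2.3,0,0,0,-1],[0,0,0,0,0,0,-1]]'; python3 chk.py;python3 - <<'E'
from h import *
im,*C=cam('wrist');cv2.imwrite('pics/w4.png',im[...,::-1])
E
```

```text
clock: 8.8
tcp_pos: [0.3894, -0.1357, 0.2598]
eef_rot: [2.878, -0.442, 0.911]
contact_force: [0.7, 0.4, 0.5]
grip_width: 0.0854
grip_force: 0.0
j [-0.578  0.08   2.308  0.784  0.222  0.574] y [-0.3   -0.954 -0.001] z [ 0.549 -0.172 -0.818] grasp [ 0.4745 -0.1624  0.133 ]
```

View pics/w4.png

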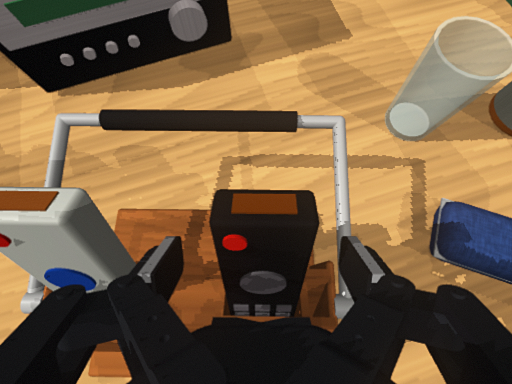

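The remote (nose at (265,205)) sits centred between the pads at about u=180 and 345, and nothing is touched. I close on it.

```bash
python3 -m pendant '[[0,0,0,0,0,0,1],[0,0,0,0,0,0,1],[0,0,0,0,0,0,1],[0,0,0,0,0,0,1],[0,0,0,0,0,0,1],[0,0,0,0,0,0,1]]' 70; python3 chk.py
```

```text
clock: 9.6
tcp_pos: [0.3879, -0.1352, 0.2615]
eef_rot: [2.874, -0.444, 0.916]
contact_force: [-1.7, 1.0, 4.9]
grip_width: 0.043
grip_force: 70.0
j [-0.579  0.074  2.31   0.785  0.222  0.574] y [-0.302 -0.953  0.   ] z [ 0.552 -0.175 -0.816] grasp [ 0.4734 -0.1624  0.1351]
```

Gripped at 43 mm. I draw it out along the remote's axis.

```bash
python3 -m pendant '[[0.4,-0.13,0.9,0,0,0,1],[0.6,-0.19,1.36,0,0,0,1],[0.6,-0.19,1.36,0,0,0,1],[0.6,-0.19,1.36,0,0,0,1],[0.6,-0.19,1.36,0,0,0,1]]'; python3 chk.py;  python3 -m pendant '[[0.6,-0.19,1.36,0,0,0,1],[0.6,-0.19,1.36,0,0,0,1],[0.6,-0.19,1.36,0,0,0,1],[0.6,-0.19,1.8,0,0,0,1],[0.3,-0.1,2,0,0,0,1],[0,0,2,0,0,0,1],[0,0,0,0,0,0,1],[0,0,0,0,0,0,1]]'; python3 chk.py
```

```text
clock: 10.22
tcp_pos: [0.4155, -0.1438, 0.3243]
eef_rot: [2.876, -0.444, 0.912]
contact_force: [0.4, -0.1, -2.8]
grip_width: 0.0431
grip_force: 71.1
j [-0.554  0.012  2.154  0.37   0.401  1.023] y [-0.301 -0.953  0.   ] z [ 0.549 -0.174 -0.817] grasp [ 0.5006 -0.1708  0.1976]
clock: 11.22
tcp_pos: [0.4424, -0.1524, 0.4217]
eef_rot: [2.877, -0.444, 0.91]
contact_force: [-0.4, 0.1, -1.4]
grip_width: 0.043
grip_force: 71.1
j [-0.535 -0.048  1.934  0.213  0.667  1.215] y [-0.302 -0.953 -0.   ] z [ 0.548 -0.173 -0.818] grasp [ 0.5274 -0.1792  0.2949]
```

```bash
python3 - <<'E'
from h import *
s=arm.sense();R0=R.from_rotvec(s['eef_rot']);p=s['tcp_pos']
ax=np.array([.403,-.128,.906]);g=p+.155*R0.as_matrix()[:,2];c0=g-.04*ax
off=p-c0;dome=np.array([.774,-.094,.157]);c1=np.array([.46,-.18,.245])
print('c0',c0)
k=np.array([.304,.953,0]);prev=p
for i in range(1,19):
    a=min(i,12)*6.25;b=max(0,i-12)*5.5
    Q=R.from_rotvec([0,0,b],degrees=True)*R.from_rotvec(k*a,degrees=True)
    c=c0+(c1-c0)*i/18
    t=c+Q.apply(off);print((100*(t-prev)).round(2));prev=t
x=Q.apply(ax);y=Q.apply([-(-.304)*1,.953,0]);z=np.cross(x,y);d=dome-c1
print(t,x,d@x,d@y,d@z,z[2])
E
```

```text
c0 [ 0.51125491 -0.17408969  0.25861806]
[ 1.45 -0.59  0.61]
[ 1.51 -0.61  0.41]
[ 1.55 -0.62  0.2 ]
[ 1.57 -0.62 -0.01]
[ 1.56 -0.62 -0.22]
[ 1.54 -0.61 -0.43]
[ 1.49 -0.6  -0.64]
[ 1.42 -0.58 -0.84]
[ 1.33 -0.55 -1.03]
[ 1.22 -0.51 -1.21]
[ 1.1  -0.47 -1.37]
[ 0.95 -0.43 -1.52]
[ 0.06  1.25 -0.08]
[-0.06  1.28 -0.08]
[-0.19  1.3  -0.08]
[-0.32  1.3  -0.08]
[-0.45  1.29 -0.08]
[-0.57  1.27 -0.08]
[ 0.59400905 -0.1435861   0.35688341] [ 0.94942897  0.26041876 -0.17434361] 0.3358589487460229 5.206895693556829e-05 -0.029884986146379276 0.9848039379387048
```

```bash
python3 -m pendant '[[1.45,-0.59,0.61,1.9,5.96,0,1],[1.51,-0.61,0.41,1.9,5.96,0,1],[1.55,-0.62,0.2,1.9,5.96,0,1],[1.57,-0.62,0,1.9,5.96,0,1],[1.56,-0.62,-0.22,1.9,5.96,0,1],[1.54,-0.61,-0.43,1.9,5.96,0,1],[0,0,0,0,0,0,1]]'; python3 chk.py; python3 -m pendant '[[1.49,-0.6,-0.64,1.9,5.96,0,1],[1.42,-0.58,-0.84,1.9,5.96,0,1],[1.33,-0.55,-1.03,1.9,5.96,0,1],[1.22,-0.51,-1.21,1.9,5.96,0,1],[1.1,-0.47,-1.37,1.9,5.96,0,1],[0.95,-0.43,-1.52,1.9,5.96,0,1],[0.06,1.25,-0.08,0,0,5.5,1],[-0.06,1.28,-0.08,0,0,5.5,1],[-0.19,1.3,-0.08,0,0,5.5,1],[-0.32,1.3,-0.08,0,0,5.5,1],[-0.45,1.29,-0.08,0,0,5.5,1],[-0.57,1.27,-0.08,0,0,5.5,1],[0,0,0,0,0,0,1],[0,0,0,0,0,0,1]]'; python3 chk.py
python3 - <<'E'
from h import *
a=cam('scene')[0];b=cam('top')[0]
H=np.zeros((400,800,3),np.uint8)
H[:,:400]=cv2.resize(a[130:290,180:340],(400,400));H[:,400:]=cv2.resize(b[80:240,200:360],(400,400))
cv2.imwrite('pics/f.png',H[...,::-1])
E
```

```text
clock: 12.1
tcp_pos: [0.5362, -0.19, 0.4257]
eef_rot: [-3.095, 0.479, 0.066]
contact_force: [0.0, 0.2, -1.4]
grip_width: 0.0432
grip_force: 71.2
j [-0.461  0.268  1.464 -0.005  1.452  1.417] y [-0.302 -0.953 -0.002] z [-0.04   0.015 -0.999] grasp [ 0.5299 -0.1877  0.2709]
clock: 13.85
tcp_pos: [0.5943, -0.1442, 0.3576]
eef_rot: [2.848, 0.383, -1.03]
contact_force: [-0.3, -0.4, -1.4]
grip_width: 0.0429
grip_force: 71.3
j [-0.253  0.547  1.292 -0.342  1.909  1.038] y [ 0.264 -0.965 -0.002] z [-0.617 -0.167 -0.769] grasp [ 0.4986 -0.1701  0.2385]
```

View pics/f.png

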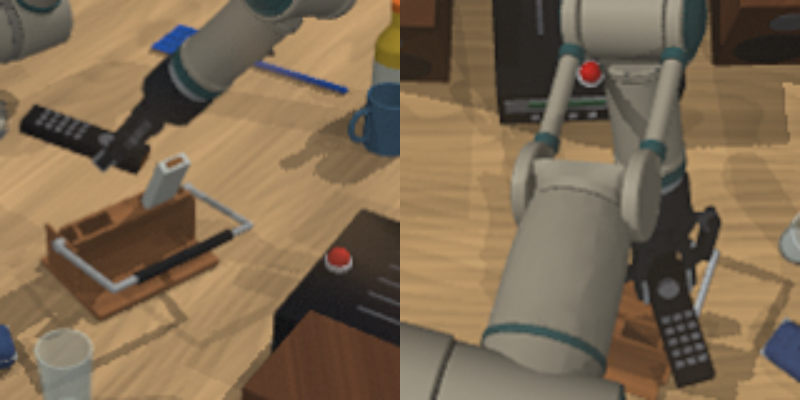

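The picture shows the black remote buttons-up over the caddy, tail at (690,380) in the right half. Its nose points at the dome, the handle is down behind the caddy, and the white remote is still in its pocket. I hand it in.

```bash
python3 -c "
from cell import arm
print(arm.close_job())"
```

```text
the job is handed in; nothing more can be done
None
```

I folded the handle back home and drew out the black remote. I handed the job in at about 14 s with the remote held still in the gripper: buttons up, nose pointing at the red dome, middle about 24 cm above the table. The final picture shows the handle down and the white remote still in its pocket; the system returned no verdict.

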